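# Start the polishing timer against the bench rest

## Robot

A 7-joint arm with a two-finger parallel gripper is mounted at the origin on the work surface. World frame = base frame: x ahead of the robot, y to its left, z up, the work surface at z = 0. Lengths are in m, angles in rad, forces in N, time in s.
With the tool pointing down it reaches from about 0.4 to 0.875 m from the base axis. Payload 6.5 kg.
Tool frame: the origin (TCP) lies on the front face of the gripper's body, between the roots of the fingers; the fingertips stand 64 mm ahead of it and the grasp point (between the pads) lies 45 mm ahead of it; z points along the fingers, x is the direction in which the jaws open and shut, and the axes are right-handed (so a half turn about z gives the same grasp; the last joint's range is limited). The gripper opens to 88 mm and grips with 3 to 60 N. Pads are 18 mm wide; open, the fingers measure 123 mm over their backs; the gripper's body (75 mm by 187 mm) begins 45 mm behind the grasp point.
Start: joints at [1.048, 0.536, -0.004, 1.538, 0.003, 1.067, -0.071], TCP at [0.287, -0.583, 0.303] pointing down, gripper open.
Joint ranges: [-2.7, 2.7], [-0.37, 2.16], [-1.27, 1.26], [0.24, 2.4], [-1.31, 4.45], [0.19, 1.91], [-2.76, 2.76]. Speed limits (rad/s): [2.39, 2.39, 3.14, 3.14, 3.14, 3.14, 3.14].

## Interface

Orientations are given as a unit quaternion [w, x, y, z].
In Python, from bench import manip, eyes gives the robot as it stands.
- The arm moves only by the tool jog_arm, never from a script. Its argument "rows" is a list of rows, each an object with "delta_pos": the shift along the tool's x, y, z normalised to -1 to 1, where 1 is 0.03 m, a list of three; "twist": the turn, a rotation vector about the tool's x, y, z normalised to -1 to 1, where 1 is 0.08 rad, a list of three. A call has 1 to 12 rows; each row shifts and turns the pose as measured when the row begins, along the tool's axes as they then stand; what a row does not reach is not made up. A row lasts 1/8 s, in which the tool goes at most 62.5 mm and 10.7 degrees, less where a joint would pass 70% of its speed; a pose out of reach is approached as far as the arm can. A call with a number of a shift or a turn outside -1 to 1 is refused whole. A call with a gripper value outside its range is refused whole. "grip" is the gripper's target within -1 to 1 (fully open at 1, half-way at 0, shut at -1), set as the call begins (left out, the last holds). The fingers move at their own pace and stop on an object; "force" is the grip in N (left out, the last holds). Time passes only in rows, so rows that do not move let the fingers close. It gives the time, the measured TCP pose, the force and the opening at its end, in the units of the state.
- manip.get_state(): the state, without advancing time (a new reading comes with each control period).
- eyes.read_camera(name): name is "scene" or "top"; returns the picture (400x640x3 uint8, red, green, blue); there is no depth.
- eyes.camera_params(name): a dict with "fx", "fy", "cx", "cy" (pixels), "D" ([k1, k2, p1, p2, k3] as OpenCV has them; the pictures are not rectified), "extrinsics" (4x4, takes a point from world to camera coordinates). Camera axes: x right, y down, z forward; pixel columns grow to the right and rows downward; lengths in m; the calibration is good to about 2 mm. A picture is of the moment at which its call begins. camera_params takes no time and is no camera call.
- manip.finish_job(): hands the job in, once; it reports no verdict.
The state is a dict: "t": time; "joint_pos": joint angles; "joint_velocities": joint speeds; "joint_efforts": joint torques, N m; "eef_pos": TCP position; "eef_rot": TCP orientation; "contact_force": force on the tool from outside, world axes, zero at the start; "wrist_torque": the same for the moment, N m; "gripper_width": opening from 0.0 (shut) to 1.0 (fully open).
Only numpy, scipy, OpenCV 4.12 (cv2) and the standard library are available. Lean on these libraries where they do the work, as an engineer would, in place of code of your own. Each camera call takes 0.05 s, during which the arm holds its last target. There are 200 camera calls.

## Task

Start the polishing timer on the glass cutter's bench: it is loose and slides away when pushed, so back it squarely against the flat long side of the fixed wooden rest and push the big plunger on its end fully in, towards the rest, for a moment; then let go so that the plunger springs back out. Leave the timer flat on the bench and still squarely against the rest, and do not disturb the red cut-glass tumbler.

Things in the scene. Friction and masses are not known exactly. Their poses are not given: they have to be found in the camera images.
- timer: Loose grey plastic box timer, 70 (x) x 80 (y) x 40 (z) mm, 0.25 to 0.4 kg, with a small display on top. Origin at the centre of its underside, z up. Its flat -y end (no plunger, 40 mm from the origin) faces the rest; the only button is the black round plunger on the opposite, +y end. The timer starts 10 to 30 mm short of the rest, up to about 8 degrees out of square and up to 20 mm off the rest's middle; pushing on the plunger slides it (about 1 to 4 N).
- plunger (a joint): Travel of the timer's plunger in m: 0 out, 0.008 fully in; it moves along the timer's -y. Its round cap, 26 mm across with a flat end face, is centred 22 mm above the bench (timer x = 0); the end face is 54 mm from the timer's origin when out, 46 mm when fully in. A spring returns it: about 2.7 N to start it, 9 N to push it fully home, so it can be fully pressed only when the timer is backed by the rest.
- rest: Wooden block fixed to the bench with two bolts in its top, 160 (x) x 40 (y) x 45 (z) mm (bolt heads stand 8 mm higher). Origin at the centre of its underside, z up. The stop face is its long +y side, 20 mm from the origin; the timer stands on that side, its plunger pointing away from the rest. It does not move.
- tumbler: Bystander: loose red cut-glass tumbler, 82 mm across the rim, 90 mm high, open at the top, upright. Origin at the centre of its underside. Leave it alone. (Also nearby, not part of the job: a grey box with a knob on top, a flat dressing stone, a loose wood offcut; all under 60 mm high.)
There are look-alikes about, which are no part of the job. Of the things that look like the rest, take the one that is farthest to the robot's left at the start. Leave any turquoise look-alike of the timer alone.

How it is judged:
On the way:
1. the plunger is pushed in (over 6 of its 8 mm) while the timer bears on the rest, squarely (value of joint plunger above 0.006 m and contact force between timer and rest above 3 N and angle between the y axis of timer and the y axis of rest, either way round below 0.18 rad), for 0.1 s.
At the end, for the whole second after the job is handed in: The plunger is back out (within 2 mm), the timer lies flat and still on the bench on the rest's +y side, its end within 12 mm of the stop face, within 10 degrees of square to it and its centre within 60 mm of the rest's middle (value of joint plunger below 0.002 m and y of timer in the frame of rest between 0.05 and 0.072 m and x of timer in the frame of rest between -0.06 and 0.06 m and angle between the y axis of timer and the y axis of rest, either way round below 0.18 rad and angle between timer's own z axis and vertical below 0.1 rad and linear speed of timer below 0.02 m/s); the robot touches nothing.
It fails at once if the tumbler is moved more than 20 mm or tipped (distance of tumbler from where it was at the start of the episode above 0.02 m or angle between tumbler's own z axis and vertical above 0.3 rad).
It also fails if it takes over 35 s, if anything falls off the work surface, if the arm or the gripper's body presses on something with over 40 N, if the wrist force passes 120 N, or if a joint passes its speed limit or range.

## Working session

There is one attempt and no reset: what is moved stays moved. The work goes in short steps, Python scripts to look and compute and a tool call to move; the robot and the scene stay as the last step left them, time stands still between calls to the robot, and variables do not carry over. Pictures are saved under pics/ and viewed, about 8 in all and at most 12, crops included, and the job is handed in when it is done.

Besides the shell and the picture viewer there is one more tool, called in YAML: its name, and indented under it one key for each argument. jog_arm: Moves the arm, as the interface text tells. Its arguments: {"type":"object","properties":{"rows":{"type":"array"},"grip":{"type":"number"},"force":{"type":"number"}},"required":["rows"]}

```bash
mkdir -p pics; ls
python3 - <<'E'
from bench import manip, eyes
import cv2,numpy as np
for n in("scene","top"):
    im=eyes.read_camera(n); cv2.imwrite(f"pics/{n}0.png",im[:,:,::-1])
    p=eyes.camera_params(n); print(n,p['fx'],p['fy'],p['cx'],p['cy'],p['D']); print(np.round(p['extrinsics'],4).tolist())
s=manip.get_state(); print({k:np.round(v,3).tolist() for k,v in s.items()})
E
```

```text
pics
scene 446.7883325457487 446.7883325457487 322.1874796376052 190.14831878961036 [-0.04193374  0.          0.          0.          0.        ]
[[0.1025, 0.9947, 0.0085, -0.0844], [0.7873, -0.0759, -0.6118, -0.4042], [-0.6079, 0.0694, -0.7909, 1.4542], [0.0, 0.0, 0.0, 1.0]]
top 500.8431187425378 500.8431187425378 317.86237155290803 193.5174760311212 [0.05404537 0.         0.         0.         0.        ]
[[0.0148, -0.9998, 0.0108, 0.0269], [-0.9915, -0.0161, -0.129, 0.5707], [0.1292, -0.0088, -0.9916, 1.1212], [0.0, 0.0, 0.0, 1.0]]
{'t': 0.1, 'joint_pos': [1.048, 0.537, -0.004, 1.539, 0.003, 1.067, -0.071], 'joint_velocities': [-0.001, -0.002, -0.0, -0.002, -0.002, 0.002, -0.0], 'joint_efforts': [0.003, -57.208, 0.994, -25.223, -0.056, 0.013, 0.0], 'eef_pos': [0.286, -0.583, 0.302], 'eef_rot': [-0.0, 0.849, -0.529, -0.001], 'contact_force': [-0.432, 0.335, 0.599], 'wrist_torque': [-0.013, 0.05, -0.079], 'gripper_width': 1.002}
```

View pics/scene0.png

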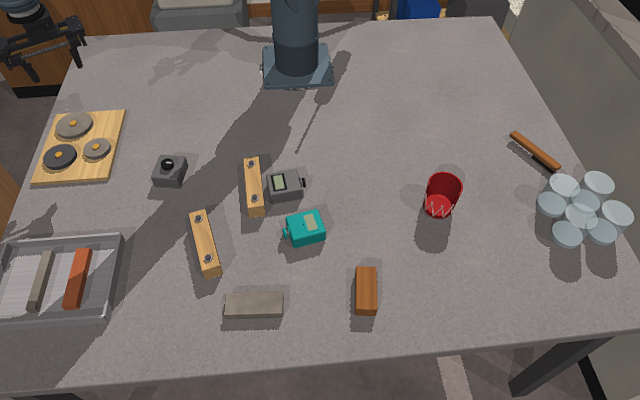

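View pics/top0.png

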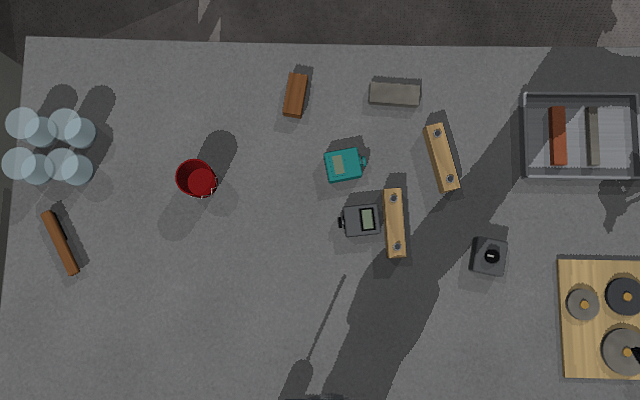

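The scene view shows the base at the top, so robot-left (+y) is to the right. In the top view the wanted rest is at (396,222), the grey timer at (361,220) with its plunger at (341,222) pointing to +y, and the tumbler at (197,179). The turquoise look-alike is at (343,165). Next I'll measure these.

```bash
cat > h.py <<'E'
from bench import manip, eyes
import cv2,numpy as np
def ray(n,uv,z):
    p=eyes.camera_params(n); K=np.array([[p['fx'],0,p['cx']],[0,p['fy'],p['cy']],[0,0,1]])
    E=np.array(p['extrinsics']); R,t=E[:3,:3],E[:3,3]; c=-R.T@t
    q=cv2.undistortPoints(np.array(uv,float).reshape(-1,1,2),K,np.array(p['D'])).reshape(-1,2)
    d=np.c_[q,np.ones(len(q))]@R
    return (c+d*((z-c[2])/d[:,2])[:,None])[:,:2]
def proj(n,P):
    p=eyes.camera_params(n); K=np.array([[p['fx'],0,p['cx']],[0,p['fy'],p['cy']],[0,0,1]]); E=np.array(p['extrinsics'])
    return cv2.projectPoints(np.array(P,float),cv2.Rodrigues(E[:3,:3])[0],E[:3,3],K,np.array(p['D']))[0].reshape(-1,2)
E
python3 - <<'E'
from h import *
im=cv2.imread('pics/top0.png'); c=im[150:280,310:430]
hsv=cv2.cvtColor(c,cv2.COLOR_BGR2HSV)
m=cv2.inRange(hsv,(8,70,90),(30,255,255)); m[:25]=0; m[:,:60]=0
k=max(cv2.findContours(m,0,2)[0],key=cv2.contourArea)
b=cv2.boxPoints(cv2.minAreaRect(k))+[310,150]; print(b.tolist()); w=ray('top',b,.045); print(w.round(4).tolist(), w.mean(0))
g=cv2.resize(c,None,fx=6,fy=6,interpolation=cv2.INTER_CUBIC)[250:780,:]; cv2.imwrite('pics/c1.png',cv2.convertScaleAbs(g,alpha=1.6))
E
```

```text
[[382.88233947753906, 188.47060012817383], [400.7764587402344, 187.09412002563477], [406.0823516845703, 256.0706024169922], [388.188232421875, 257.44708251953125]]
[[0.5833, -0.1135], [0.5871, -0.1547], [0.43, -0.1655], [0.4262, -0.1251]] [ 0.5066529  -0.13968926]
```

View pics/c1.png

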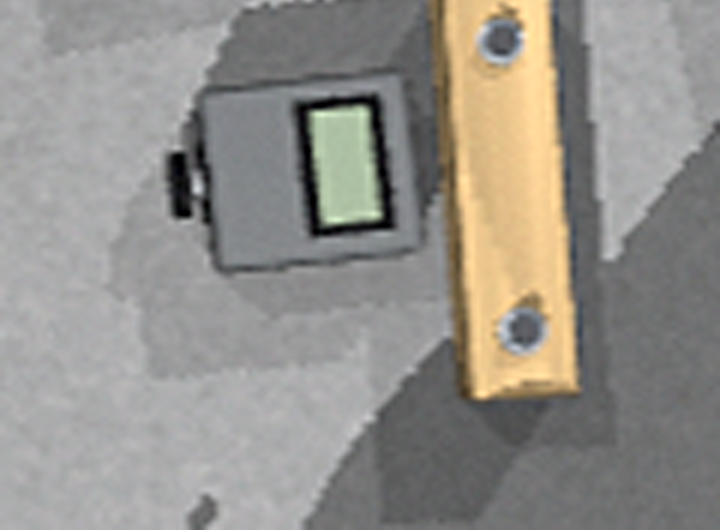

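The crop shows the timer's top with corners near (205,92), (404,75), (424,248) and (222,270). The plunger cap is at (180,185) and the rest's bolts are at (500,40) and (523,328).

Run:
```python
from h import *
f=lambda a:np.array(a,float)/6+[310-.42,150+250/6-.42]
T=ray('top',f([(205,92),(404,75),(424,248),(222,270)]),.04); B=ray('top',f([(500,40),(523,328)]),.053)
print(T.round(4).tolist()); c=T.mean(0)
y=(T[0]-T[1]+T[3]-T[2]); y/=np.linalg.norm(y)
x=(T[0]-T[3]+T[1]-T[2]); print('timer c',c,'y dir',y,np.degrees(np.arctan2(-y[0],y[1])),'xdir ang',np.degrees(np.arctan2(x[1],x[0])))
print('plunger face by timer',c+.054*y,'direct',ray('top',f([(168,185),(180,185)]),.022))
r=B.mean(0); a=B[0]-B[1]; print('bolt dist',np.linalg.norm(a)); a/=np.linalg.norm(a); n=np.array([-a[1],a[0]])
print('rest c',r,'ang x',np.degrees(np.arctan2(a[1],a[0])),'timer in rest',(c-r)@a,(c-r)@n, 'rest top edges',[(p-r)@n for p in T])
print('plunger target full', r+a*((c-r)@a)+n*(.06+.046))
print('tumbler',ray('top',[(200,182)],0))
s=manip.get_state();R=cv2.Rodrigues(np.zeros(3))[0]
w,xx,yy,z=s['eef_rot'];from scipy.spatial.transform import Rotation as Q
print(Q.from_quat([xx,yy,z,w]).as_matrix().round(4))
```

```text
[[0.5405, -0.0242], [0.5483, -0.1004], [0.4822, -0.108], [0.4726, -0.0312]]
timer c [ 0.51088673 -0.06594865] y dir [-0.11275031  0.99362335] 6.473883523006549 xdir ang 6.19241536592127
plunger face by timer [ 0.50479821 -0.01229299] direct [[ 0.50592277 -0.01123467]
 [ 0.50599652 -0.01588574]]
bolt dist 0.10888280158522354
rest c [ 0.50648632 -0.13922706] ang x 4.2244958879169 timer in rest 0.009786479432430446 0.07275515840772252 rest top edges [np.float64(0.11222328218968307), np.float64(0.03560063823631605), np.float64(0.03294948255704748), np.float64(0.11024723064784352)]
plunger target full [ 0.50843776 -0.03279414]
tumbler [[0.59809488 0.31631128]]
[[ 4.411e-01 -8.974e-01 -8.000e-04]
 [-8.974e-01 -4.411e-01  1.300e-03]
 [-1.500e-03  1.000e-04 -1.000e+00]]
```

jog_arm:
  rows:
    - {"delta_pos":[0,0,0],"twist":[0,0,0.96]}
    - {"delta_pos":[0,0,0],"twist":[0,0,0.96]}
    - {"delta_pos":[0,0,0],"twist":[0,0,0.96]}
    - {"delta_pos":[0,0,0],"twist":[0,0,0.96]}
    - {"delta_pos":[0,0,0],"twist":[0,0,0.96]}
    - {"delta_pos":[-1,-0.45,0],"twist":[0,0,0]}
    - {"delta_pos":[-1,-0.45,0],"twist":[0,0,0]}
    - {"delta_pos":[-1,-0.45,0],"twist":[0,0,0]}
    - {"delta_pos":[-1,-0.45,0],"twist":[0,0,0]}
    - {"delta_pos":[-1,-0.45,0],"twist":[0,0,0]}
    - {"delta_pos":[-1,-0.45,0],"twist":[0,0,0]}
    - {"delta_pos":[-1,-0.45,0],"twist":[0,0,0]}
  grip: -1
  force: 40

```text
t: 1.6
eef_pos: [0.3674, -0.3607, 0.2973]
eef_rot: [-0.001, 0.726, -0.687, -0.006]
contact_force: [0.6, 0.6, 1.1]
gripper_width: 0.009
```

jog_arm:
  rows:
    - {"delta_pos":[-1,-0.42,0],"twist":[0,0,-0.2]}
    - {"delta_pos":[-1,-0.42,0],"twist":[0,0,0]}
    - {"delta_pos":[-1,-0.42,0],"twist":[0,0,0]}
    - {"delta_pos":[-1,-0.42,0],"twist":[0,0,0]}
    - {"delta_pos":[-1,-0.42,0],"twist":[0,0,0]}
    - {"delta_pos":[-1,-0.42,0],"twist":[0,0,0]}
    - {"delta_pos":[-1,-0.42,0],"twist":[0,0,0]}
    - {"delta_pos":[-1,-0.42,0],"twist":[0,0,0]}
    - {"delta_pos":[-1,-0.42,0],"twist":[0,0,0]}
    - {"delta_pos":[-1,-0.42,0],"twist":[0,0,0]}
    - {"delta_pos":[-1,-0.42,0],"twist":[0,0,0]}
    - {"delta_pos":[-1,-0.42,0],"twist":[0,0,0]}

```text
t: 3.1
eef_pos: [0.4934, 0.0223, 0.2972]
eef_rot: [0.001, 0.732, -0.681, -0.008]
contact_force: [-0.1, 0.1, -0.3]
gripper_width: 0.008
```

jog_arm:
  rows:
    - {"delta_pos":[-0.5,-0.2,0.8],"twist":[0,0,0]}
    - {"delta_pos":[-0.4,-0.2,1],"twist":[0,0,0]}
    - {"delta_pos":[0,0,1],"twist":[0,0,0]}
    - {"delta_pos":[0,0,1],"twist":[0,0,0]}
    - {"delta_pos":[0,0,1],"twist":[0,0,0]}
    - {"delta_pos":[0,0,0.5],"twist":[0,0,0]}
    - {"delta_pos":[0,0,0],"twist":[0,0,0]}

```text
t: 3.98
eef_pos: [0.502, 0.0564, 0.1334]
eef_rot: [0.0, 0.734, -0.679, -0.009]
contact_force: [0.9, 1.0, -0.1]
gripper_width: 0.003
```

```bash
cat > d.py <<'E'
from h import *
from scipy.spatial.transform import Rotation as Q
s=manip.get_state(); w,x,y,z=s['eef_rot']; R=Q.from_quat([x,y,z,w]).as_matrix(); p=np.array(s['eef_pos'])
print(s['t'],p.round(4),'tilt z',R[:,2].round(4),'xdir deg',np.degrees(np.arctan2(R[1,0],R[0,0])),'F',np.round(s['contact_force'],2))
n=np.array([-.0737,.9973]); a=np.array([.9973,.0737]); r=np.array([.5065,-.1392]); tip=p+.055*R[:,2]
print('fingertip in rest frame',((tip[:2]-r)@a).round(4),((tip[:2]-r)@n).round(4),'tip z',(p+.064*R[:,2])[2].round(4))
E
python3 d.py
```

```text
3.975 [0.502  0.0564 0.1334] tilt z [-0.0131  0.0115 -0.9998] xdir deg -85.59315174741099 F [ 0.91  1.04 -0.13]
fingertip in rest frame 0.0093 0.1961 tip z 0.0694
```

jog_arm:
  rows:
    - {"delta_pos":[0,0,0.8],"twist":[0,0,0]}
    - {"delta_pos":[0,0,0.7],"twist":[0,0,0]}
    - {"delta_pos":[0,0,0.35],"twist":[0,0,0]}
    - {"delta_pos":[0,0,0],"twist":[0,0,0]}

```text
t: 4.47
eef_pos: [0.5048, 0.0573, 0.0806]
eef_rot: [-0.003, 0.734, -0.68, -0.006]
contact_force: [-0.4, 0.8, 0.3]
gripper_width: 0.005
```

```bash
python3 d.py
python3 - <<'E'
from h import *
im=eyes.read_camera('scene')[:,:,::-1][130:260,230:390]; cv2.imwrite('pics/s2.png',cv2.convertScaleAbs(cv2.resize(im,None,fx=4,fy=4,interpolation=2),alpha=1.3))
E
```

```text
4.475 [0.5048 0.0573 0.0806] tilt z [-0.0058  0.0123 -0.9999] xdir deg -85.63254186854881 F [-0.36  0.78  0.31]
fingertip in rest frame 0.0126 0.1968 tip z 0.0166
```

View pics/s2.png

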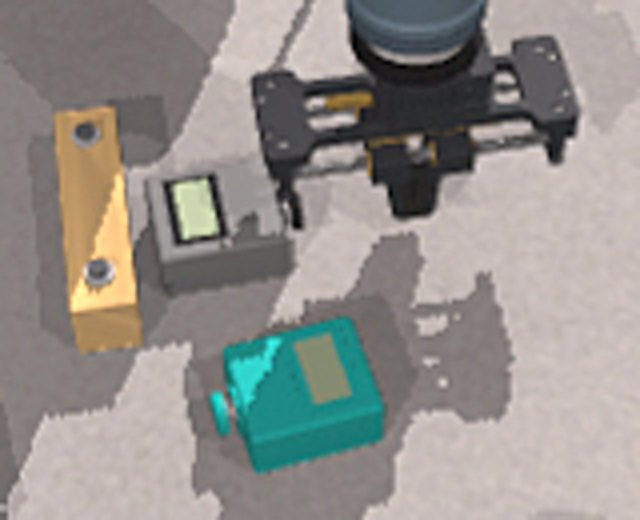

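The cross-bar is above the timer, the closed fingers are at (410,190) and the plunger is at (293,205), in line with them. The way is clear, so I'll advance along tool +x.

jog_arm:
  rows:
    - {"delta_pos":[0.5,0.1,0.15],"twist":[0,0,0]}
    - {"delta_pos":[0.5,0,0],"twist":[0,0,0]}
    - {"delta_pos":[0.3,0,0],"twist":[0,0,0]}
    - {"delta_pos":[0.2,0,0],"twist":[0,0,0]}
    - {"delta_pos":[0,0,0],"twist":[0,0,0]}

```text
t: 5.15
eef_pos: [0.5068, 0.0075, 0.0775]
eef_rot: [-0.004, 0.733, -0.681, -0.005]
contact_force: [-1.8, 0.5, -0.0]
gripper_width: 0.006
```

```bash
python3 d.py
```

```text
5.15 [0.5068 0.0075 0.0775] tilt z [-0.0018  0.0118 -0.9999] xdir deg -85.78469015606981 F [-1.79  0.48 -0.03]
fingertip in rest frame 0.0111 0.1469 tip z 0.0135
```

jog_arm:
  rows:
    - {"delta_pos":[0.2,0,0],"twist":[0,0,0]}
    - {"delta_pos":[0.2,0,0],"twist":[0,0,0]}
    - {"delta_pos":[0.2,0,0],"twist":[0,0,0]}

```text
t: 5.52
eef_pos: [0.5084, -0.0089, 0.0775]
eef_rot: [-0.005, 0.734, -0.679, -0.005]
contact_force: [0.5, 2.5, 0.9]
gripper_width: 0.004
```

```bash
python3 d.py
python3 - <<'E'
from h import *
im=eyes.read_camera('scene')[:,:,::-1][130:260,230:390]; cv2.imwrite('pics/s3.png',cv2.convertScaleAbs(cv2.resize(im,None,fx=4,fy=4,interpolation=2),alpha=1.3))
E
```

```text
5.525 [ 0.5084 -0.0089  0.0775] tilt z [-0.0012  0.014  -0.9999] xdir deg -85.60208052741392 F [0.5  2.52 0.87]
fingertip in rest frame 0.0115 0.1305 tip z 0.0135
```

View pics/s3.png

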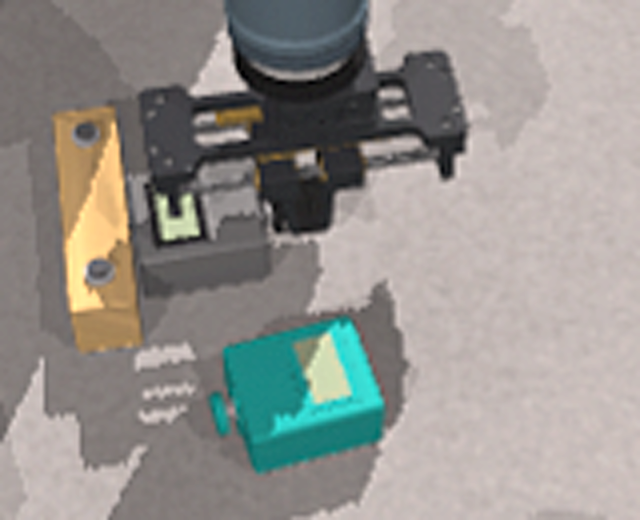

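The timer has slid along with the fingers and is now almost against the rest; the force is about 2.5 N. I'll press on.

jog_arm:
  rows:
    - {"delta_pos":[0.2,0,0],"twist":[0,0,0]}
    - {"delta_pos":[0.2,0,0],"twist":[0,0,0]}
    - {"delta_pos":[0.1,0,0],"twist":[0,0,0]}

```text
t: 5.95
eef_pos: [0.5123, -0.0196, 0.0779]
eef_rot: [-0.009, 0.735, -0.678, -0.005]
contact_force: [2.9, 10.4, -1.2]
gripper_width: 0.003
```

```bash
python3 d.py
```

```text
5.95 [ 0.5123 -0.0196  0.0779] tilt z [ 0.0052  0.0208 -0.9998] xdir deg -85.35500855528663 F [ 2.89 10.37 -1.19]
fingertip in rest frame 0.015 0.1199 tip z 0.0139
```

jog_arm:
  rows:
    - {"delta_pos":[0.15,0,0],"twist":[0,0,0]}
    - {"delta_pos":[0.15,0,0],"twist":[0,0,0]}
    - {"delta_pos":[0.15,0,0],"twist":[0,0,0]}

```text
t: 6.32
eef_pos: [0.5126, -0.0203, 0.0777]
eef_rot: [-0.014, 0.739, -0.674, -0.011]
contact_force: [-2.7, 13.8, 5.7]
gripper_width: 0.003
```

```bash
python3 d.py
python3 - <<'E'
from h import *
im=eyes.read_camera('scene')[:,:,::-1][130:260,230:390]; cv2.imwrite('pics/s4.png',cv2.convertScaleAbs(cv2.resize(im,None,fx=4,fy=4,interpolation=2),alpha=1.3))
E
```

```text
6.325 [ 0.5126 -0.0203  0.0777] tilt z [ 0.0038  0.0356 -0.9994] xdir deg -84.72127779085598 F [-2.69 13.83  5.7 ]
fingertip in rest frame 0.0152 0.12 tip z 0.0137
```

View pics/s4.png

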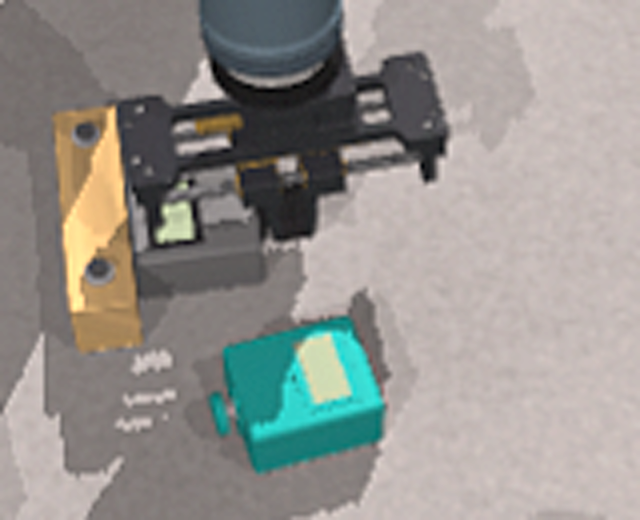

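The timer's end now sits flush on the rest with the fingers on the plunger. Force rose from 10.4 to 13.8 N with no further travel, so the plunger is bottomed. One more firm hold, then I'll back straight off.

jog_arm:
  rows:
    - {"delta_pos":[0.3,0,0],"twist":[0,0,0]}
    - {"delta_pos":[0.3,0,0],"twist":[0,0,0]}

```text
t: 6.62
eef_pos: [0.5126, -0.0215, 0.0778]
eef_rot: [-0.02, 0.743, -0.668, -0.018]
contact_force: [-5.3, 25.1, 10.1]
gripper_width: 0.008
```

```bash
python3 d.py
```

```text
6.625 [ 0.5126 -0.0215  0.0778] tilt z [ 3.000e-04  5.450e-02 -9.985e-01] xdir deg -83.92270783474453 F [-5.25 25.05 10.12]
fingertip in rest frame 0.015 0.1199 tip z 0.0139
```

jog_arm:
  rows:
    - {"delta_pos":[-0.2,0,0],"twist":[0,0,0]}
    - {"delta_pos":[-0.3,0,0],"twist":[0,0,0]}
    - {"delta_pos":[-0.4,0,0],"twist":[0,0,0]}
    - {"delta_pos":[-0.5,0,0],"twist":[0,0,0]}
    - {"delta_pos":[-0.5,0,0],"twist":[0,0,0]}
    - {"delta_pos":[0,0,-0.6],"twist":[0,0,0]}
    - {"delta_pos":[0,0,-1],"twist":[0,0,0]}
    - {"delta_pos":[0,0,-1],"twist":[0,0,0]}
    - {"delta_pos":[0,0,-1],"twist":[0,0,0]}
    - {"delta_pos":[0,0,-1],"twist":[0,0,0]}
    - {"delta_pos":[0,0,0],"twist":[0,0,0]}

```text
t: 8.0
eef_pos: [0.5063, 0.0288, 0.2288]
eef_rot: [-0.021, 0.743, -0.669, -0.016]
contact_force: [0.1, 0.4, -0.0]
gripper_width: 0.004
```

jog_arm:
  rows:
    - {"delta_pos":[0,1,-1],"twist":[0,0,0]}
    - {"delta_pos":[0,1,-1],"twist":[0,0,0]}
    - {"delta_pos":[0,1,-1],"twist":[0,0,0]}
    - {"delta_pos":[0,1,-1],"twist":[0,0,0]}
    - {"delta_pos":[0,0,0],"twist":[0,0,0]}

```text
t: 8.62
eef_pos: [0.3814, 0.0077, 0.3499]
eef_rot: [-0.019, 0.742, -0.67, -0.017]
contact_force: [0.6, 0.4, -0.2]
gripper_width: 0.005
```

```bash
python3 d.py
python3 - <<'E'
from h import *
im=eyes.read_camera('top')[:,:,::-1]; cv2.imwrite('pics/top5.png',im)
g=cv2.resize(im[150:280,310:430],None,fx=6,fy=6,interpolation=cv2.INTER_CUBIC)[220:780,:]; cv2.imwrite('pics/c5.png',cv2.convertScaleAbs(g,alpha=1.6))
E
```

```text
8.625 [0.3814 0.0077 0.3499] tilt z [ 8.000e-04  5.060e-02 -9.987e-01] xdir deg -84.13606792368408 F [ 0.55  0.4  -0.21]
fingertip in rest frame -0.1137 0.1585 tip z 0.286
```

View pics/c5.png

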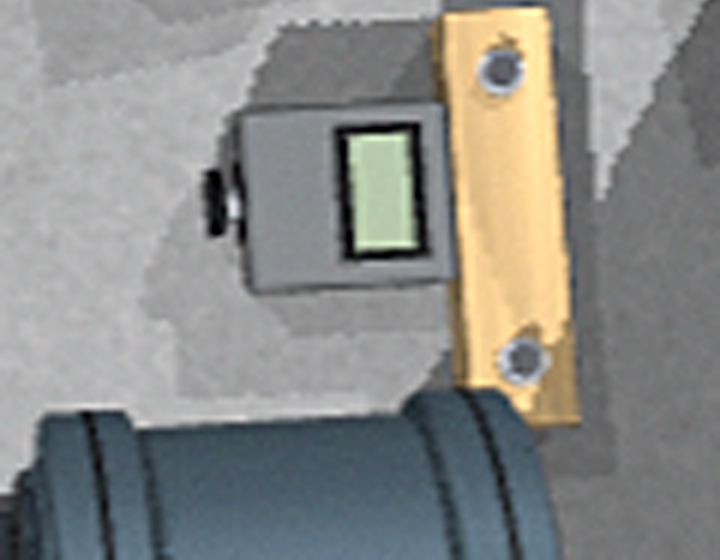

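The timer is flush and square on the rest, with corners near (240,113), (443,103), (455,277) and (254,293). The plunger cap is back out at (215,203). I'll check the numbers and the tumbler, then hand in.

Run:
```python
from h import *
f=lambda a:np.array(a,float)/6+[310-.42,150+220/6-.42]
T=ray('top',f([(240,113),(443,103),(455,277),(254,293)]),.04); c=T.mean(0)
r=np.array([.5065,-.1392]);n=np.array([-.0737,.9973]);a=np.array([.9973,.0737])
y=T[0]-T[1]+T[3]-T[2]; print('timer in rest',(c-r)@a,(c-r)@n,'off square deg',np.degrees(np.arctan2(y@a,y@n)))
P=ray('top',f([(203,203)]),.022)[0]; print('plunger face from timer centre',(P-c)@n)
for k in('top0','top5'):
    h=cv2.cvtColor(cv2.imread(f'pics/{k}.png'),cv2.COLOR_BGR2HSV)[130:220,150:240]; m=cv2.inRange(h,(0,150,50),(8,255,255))|cv2.inRange(h,(172,150,50),(180,255,255)); M=cv2.moments(m,True); print(k,M['m10']/M['m00'],M['m01']/M['m00'])
d=manip.get_state(); print(max(map(abs,d['joint_velocities']))); print(manip.finish_job())
```

```text
timer in rest 0.010833973360647644 0.059545491310926034 off square deg -0.37975265947617337
plunger face from timer centre 0.05426530979052736
top0 47.25178389398573 47.65647298674821
top5 46.445829338446785 47.79386385426654
0.05404571822862102
the job is handed in; nothing more can be done
None
```

I pushed the timer back against the left-hand rest with the closed fingers, bottomed the plunger, then backed straight off and lifted clear. The job was handed in at about 8.6 s of the 35 s allowed; the hand-in gives no verdict.

| Check | Last reading | Limit |
|---|---|---|
| Push force at the plunger | Rose from 10.4 to 25 N with no further travel | About 9 N pushes it home |
| Timer, y in the rest's frame | 59.5 mm (60 mm would be flush) | 50–72 mm |
| Timer, x in the rest's frame | +10.8 mm | ±60 mm |
| Timer out of square | 0.4° | 10° |
| Plunger face from timer centre | 54.3 mm (54 mm is fully out) | 52 mm or more |

- **Plunger travel:** I inferred this from the force rising at a hard stop, as it cannot be read directly.
- **Tumbler:** its colour mask moved 0.8 px (about 1.6 mm) between the first and last pictures. The arm never came near it, so I take this as image noise.
- **Loose ends:** the tool tilted about 3° under the final push, with no visible effect. The fingers ended 3–4 mm nearer the rest than I had worked out, which is within the calibration and my guess at the finger thickness.
- **Failed checks:** none.

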